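# Close the detergent doser's cap and restart it

### The arm

A 6-joint arm with a two-finger parallel gripper is mounted at the origin on the work surface. World frame = base frame: x ahead of the robot, y to its left, z up, the work surface at z = 0. Lengths are in m, angles in rad, forces in N, time in s.
With the tool pointing down it reaches from about 0.225 to 0.875 m from the base axis. Payload 3.4 kg.
Tool frame: the origin (TCP) lies midway between the tips of the shut fingers; the grasp point (between the pads) lies 19 mm behind it (manip.pinch_z is the distance from the TCP to the grasp point, in m); z points along the fingers, y is the line along which they close (so a half turn about z gives the same grasp; the last joint's range is limited). The gripper opens to 85 mm and grips with 20 to 120 N. Pads are 22 mm wide; open, the fingers measure 114 mm over their backs; the gripper's body (76 mm by 85 mm) begins 54 mm behind the grasp point. The pads swing forward as they close: fully open they stand 13 mm farther back than shut.
Start: joints at [1.012, 0.276, 1.505, -0, 1.361, -0.121], TCP at [0.244, 0.521, 0.231] pointing down, gripper open.
Joint ranges: [-2.89, 2.89], [-0.75, 2.08], [0.22, 2.7], [-1.18, 4.32], [0.11, 2.71], [-2.7, 2.7]. Speed limits (rad/s): [2.57, 2.57, 3.14, 3.14, 3.14, 3.14].

### API

Orientations are given as a unit quaternion [w, x, y, z].
In Python, from rig import manip gives the robot as it stands.
- The arm moves only by the tool carry_out, never from a script. Its arguments are lists of equal length, an entry for each row: "delta_pos": the shift along the tool's x, y, z scaled (see below), a list of three; "turn": the turn, a rotation vector about the tool's x, y, z scaled (see below), a list of three; "claw": the closure, from -1 (fully open) to 1 (shut). A call has 1 to 12 rows; each row is the pose to reach, as a shift and turn from the pose commanded when the call began, along the tool's axes at that moment; what a row does not reach only later rows make up. The controller multiplies each number of a shift by 400 mm and each number of a turn by 30 degrees. A row lasts 1/10 s, in which the tool goes at most 50 mm and 8.59 degrees, less where a joint would pass 70% of its speed; a pose out of reach is approached as far as the arm can. A call with a number of a shift or a turn outside -1 to 1 is refused whole. A call with a gripper value outside its range is refused whole. The fingers move at their own pace and stop on an object; "force" is the grip in N (left out, the last holds). Time passes only in rows, so rows that repeat a pose let the fingers close. It gives the time, the measured TCP pose, the force, the opening and the grip force at its end, in the units of the state.
- manip.get_state(): the state, without advancing time (a new reading comes with each control period).
- manip.get_image(name): name is "scene" or "top"; returns a dict with "image" (480x640x3 uint8, red, green, blue), "z_map" (480x640 float32, m along the optical axis (not along the pixel's ray), 0 where there is no reading), "fx", "fy", "cx", "cy" (pixels), "world_to_cam" (4x4, takes a point from world to camera coordinates). Camera axes: x right, y down, z forward; pixel columns grow to the right and rows downward; lengths in m; the calibration is good to about 2 mm. A picture is of the moment at which its call begins.
- manip.sign_off(): hands the job in; it is judged then, once.
Trained networks look in the newest picture that a camera, given by its name, has taken for a name from the list of things; names that differ only in an ending like _2 or _b are one class to them, and where a whole thing is asked for, a point or a joint stands for the part that bears it (a point fixed in the world has none). Each returns a list of dicts, best first, with "score" (0 to 1); they miss things now and then, are a little off and sometimes report something else, mostly with a low value. They report only what shows in the picture. A call takes as long as a camera call. They do not tell look-alikes from the thing itself.
- manip.spot_in(camera, query): "point" ([x, y, z] in m, in world coordinates, good to about 4 mm: the middle of the surface that is visible of it).
- manip.place_of(camera, query): "point" ([x, y, z] in m, in world coordinates, good to about 4 mm: a listed point, or the origin of a listed thing).
The state is a dict: "clock": time; "qpos": joint angles; "qd": joint speeds; "effort": joint torques, N m; "position": TCP position; "ee_rot": TCP orientation; "contact_force": force on the tool from outside, world axes, zero at the start; "moment": the same for the moment, N m; "width": finger opening in m; "gripper_force": force on a finger pad.
Only numpy, scipy, OpenCV 4.12 (cv2) and the standard library are available. Lean on these libraries where they do the work, as an engineer would, in place of code of your own. Each camera call takes 0.05 s, during which the arm holds its last target. There are 200 camera calls.

### The job

The blue filler cap of the white detergent tank has been put on off its thread: turn it back (anticlockwise from above) until it drops into the thread, then screw it forward (clockwise) fully home against its stop, its skirt down on the tank's grey collar. Then restart the doser by pressing the amber button all the way down and letting it up, and after that the green one likewise; never press the red one, press no button before the cap is home, and leave the other things where they stand.

Things in the scene. Friction and masses are not known exactly. Their poses are not given: they have to be found in the camera images.
- cap_turn (a joint): Turn of the blue cap, rad; grows clockwise seen from above (forward). Stops at -1.3 and +1.3. Starts at -0.1 to 0.7, riding high on the thread's crest; forward from there it only slides on the crest to +1.3, still high. Turned back below about -0.56 it drops 7 mm by its own weight; forward from there it screws down 5 mm more, home at +1.3. Friction 0.08 N m; it stays where it is left.
- cap_drop (a joint): How far the cap has sunk, m: 0 riding on the crest, 0.007 dropped into the thread, 0.012 screwed home. It cannot be pressed down off the crest, nor lifted off.
- cap_top (a point): On the cap's axis, top of its grip bar (169 mm above the shelf on the crest, 157 mm home); x along the bar to bar_end, z up. Blue plastic cap 72 mm across, 24 mm high, cannot come off; across its top stands a straight grip bar 110 mm long, 12 mm thick, 28 mm high, overhanging the cap 19 mm at each end.
- bar_end (a point): End face of the grip bar, 55 mm from the axis, at half the bar's height (14 mm under its top). The other end is its mirror image. Either side of the bar may be pushed, near an end, with shut fingers; the bar sinks with the cap.
- tank_collar (a point): Centre of the grey collar's top (104 mm above the shelf, 74 mm across) on the tank, on the cap's axis. The cap's skirt is 13 mm above it on the crest, 6 mm when dropped, 1 mm when home; the red neck shows in the gap.
- tank: White detergent tank, fixed to the shelf, 180 mm (its x) by 160 mm (y) by 100 mm high, with the filler neck and cap in the middle of its top. Origin at the centre of its underside.
- amber (a joint): Travel of the amber spring button, m: 0 up, 0.006 all the way down (5 N; counts as pressed beyond 0.0045); springs back when let go. Pushed straight down.
- amber_top (a point): Centre of the amber button's top face, 57 mm above the shelf. The button is 30 mm across in a black ring on a fixed grey box 80 by 80 by 35 mm; the three boxes stand in a row along y in any order.
- green (a joint): Travel of the green spring button, m: 0 up, 0.006 all the way down (5 N; counts as pressed beyond 0.0045); springs back when let go. Pushed straight down.
- green_top (a point): Centre of the green button's top face, 57 mm above the shelf. The button is 30 mm across in a black ring on a fixed grey box 80 by 80 by 35 mm; the three boxes stand in a row along y in any order.
- red (a joint): Travel of the red spring button, m: 0 up, 0.006 all the way down (5 N; counts as pressed beyond 0.0045); springs back when let go. Pushed straight down.
- red_top (a point): Centre of the red button's top face, 57 mm above the shelf. The button is 30 mm across in a black ring on a fixed grey box 80 by 80 by 35 mm; the three boxes stand in a row along y in any order.
- flap_bin: Beige bin with a hinged flap on top, 200 by 170 by 220 mm high. Loose; to be left where it is. Origin at the centre of its underside.
- brush: Yellow long-handled grout brush lying on its back, 310 mm long, 50 mm high. Loose; to be left where it is. Origin under its handle, about 155 mm from the far end of the head.
- mug: White mug with plastic scrapers standing in it, 82 mm across, 170 mm high in all. Loose; to be left where it is. Origin at the centre of its underside.
- pump_bottle: White pump bottle with its pump head locked down, 70 mm across, 176 mm high. Loose; to be left where it is. Origin at the centre of its underside.
- tub: Tub with green cap, 90 mm across, 110 mm high. Loose; to be left where it is. Origin at the centre of its underside.
- tin: Small tin, 56 mm across, 45 mm high. Loose; to be left where it is. Origin at the centre of its underside.
- scraper: Plastic scraper lying flat, 140 mm long, 12 mm high. Loose; to be left where it is. Origin at the centre of its underside.
Mind the look-alikes: they are no part of the job. Leave any brown or pink look-alike of the part that bears green alone.

How it is judged:
On the way, in this order (a step that is already met when the one before it is completed fails the run):
1. the cap, turned back, has dropped into the thread (value of joint cap_drop above 0.005 m and value of joint cap_turn below -0.4 rad), for 0.1 s.
2. the cap is screwed home (value of joint cap_turn above 1.15 rad and value of joint cap_drop above 0.0105 m), for 0.2 s.
3. the amber button is pressed down (value of joint amber above 0.0045 m), for 0.05 s.
4. the green button is pressed down, the amber one being up (value of joint green above 0.0045 m and value of joint amber below 0.0015 m), for 0.05 s.
At the end, for the whole second after the job is handed in: The cap is home: turned to within 0.15 rad of its forward stop and sunk at least 10.5 mm; all three buttons are up again (within 1.5 mm); the seven loose things stand within 40 mm of where they were (all of step 2 and value of joint each of amber, green, red below 0.0015 m and distance of each of flap_bin, brush, mug, pump_bottle, tub, tin, scraper from where it was at the start of the episode below 0.04 m); the robot touches nothing.
It fails at once if the red button is pressed (beyond 3 mm) (value of joint red above 0.003 m).
It fails at once if a button is pressed (beyond 3 mm) before the cap is home (value of joint cap_drop below 0.0095 m and value of joint any of amber, green above 0.003 m).
It fails at once if one of the loose things is shifted by more than 40 mm (distance of any of flap_bin, brush, mug, pump_bottle, tub, tin, scraper from where it was at the start of the episode above 0.04 m).
It also fails if it takes over 72 s, if anything falls off the work surface, if the arm or the gripper's body presses on something with over 40 N, if the wrist force passes 120 N, or if a joint passes its speed limit or range.

## Working session

There is one attempt and no reset: what is moved stays moved. The work goes in short steps, Python scripts to look and compute and a tool call to move; the robot and the scene stay as the last step left them, time stands still between calls to the robot, and variables do not carry over. Pictures are saved under pics/ and viewed, at most 10 in all, crops included, and the job is handed in when it is done.

Besides the shell and the picture viewer there is one more tool, called after ">>>" as name(argument=value, ...) on one line, values as JSON. carry_out: Moves the arm, as the interface text tells. Shifts and turns lie within -1 to 1; 1 stands for 400 mm of shift or 30 degrees of turn. Its arguments: {"type":"object","properties":{"delta_pos":{"type":"array","items":{"type":"array","items":{"type":"number","minimum":-1,"maximum":1}}},"turn":{"type":"array","items":{"type":"array","items":{"type":"number","minimum":-1,"maximum":1}}},"claw":{"type":"array","items":{"type":"number"}},"force":{"type":"number"}},"required":["delta_pos","turn","claw"]}

```bash
mkdir -p pics; cat > h.py <<'E'
from rig import manip
import numpy as np, cv2
from scipy.spatial.transform import Rotation as R
def img(n):
    return manip.get_image(n)
def save(d,f,box=None,s=1):
    i=d["image"][:,:,::-1]
    if box: i=i[box[1]:box[3],box[0]:box[2]]
    cv2.imwrite("pics/"+f,cv2.resize(i,None,fx=s,fy=s,interpolation=cv2.INTER_CUBIC))
def w(d,u,v,z=None):
    z=d["z_map"][v,u] if z is None else z
    p=np.array([(u-d["cx"])/d["fx"]*z,(v-d["cy"])/d["fy"]*z,z,1])
    return (np.linalg.inv(d["world_to_cam"])@p)[:3]
def cloud(d):
    v,u=np.mgrid[:480,:640];z=d["z_map"]
    p=np.stack([(u-d["cx"])/d["fx"]*z,(v-d["cy"])/d["fy"]*z,z,np.ones_like(z)],-1)
    return (p@np.linalg.inv(d["world_to_cam"]).T)[...,:3]
def rot():
    s=manip.get_state();q=s["ee_rot"];return np.array(s["position"]),R.from_quat([q[1],q[2],q[3],q[0]])
E
python3 - <<'E'
from h import *
a=img("scene");save(a,"s0.png");b=img("top");save(b,"t0.png")
for d in(a,b): print(d["fx"],np.linalg.inv(d["world_to_cam"])[:3].round(3).tolist())
for c in("scene","top"):
  for q in("cap_top","bar_end","tank_collar","amber_top","green_top","red_top"):
    print(c,q,[(np.round(r["point"],3).tolist(),round(r["score"],2)) for r in manip.place_of(c,q)[:3]])
p,r=rot();print(p,r.as_matrix().round(3))
E
```

```text
446.34467934967716 [[-0.11, 0.602, -0.791, 1.32], [0.994, 0.049, -0.101, 0.104], [-0.022, -0.797, -0.604, 0.759]]
573.1462385333714 [[0.019, -0.985, 0.171, 0.244], [-1.0, -0.018, 0.009, 0.001], [-0.006, -0.171, -0.985, 1.73]]
scene cap_top [([0.576, 0.175, 0.164], 0.59)]
scene bar_end [([0.632, 0.163, 0.154], 0.81)]
scene tank_collar [([0.581, 0.175, 0.102], 0.81)]
scene amber_top [([0.541, -0.223, 0.056], 0.63)]
scene green_top [([0.373, 0.1, 0.057], 0.67), ([0.459, -0.111, 0.06], 0.6), ([0.587, -0.085, 0.06], 0.5)]
scene red_top [([0.506, -0.326, 0.055], 0.46)]
top cap_top [([0.577, 0.177, 0.168], 0.89)]
top bar_end [([0.63, 0.161, 0.153], 0.56)]
top tank_collar [([0.575, 0.18, 0.107], 0.77)]
top amber_top [([0.575, 0.181, 0.001], 0.72)]
top green_top [([0.265, -0.271, 0.054], 0.67), ([0.465, -0.109, 0.058], 0.64), ([0.375, -0.384, 0.057], 0.55)]
top red_top [([0.504, -0.326, 0.058], 0.66)]
[0.24381041 0.5208079  0.23134774] [[-0.906  0.424  0.   ]
 [ 0.424  0.906  0.   ]
 [-0.     0.    -1.   ]]
```

View pics/s0.png

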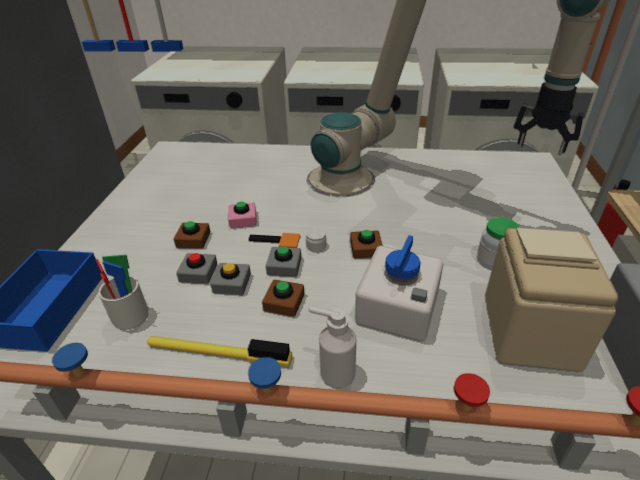

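View pics/t0.png

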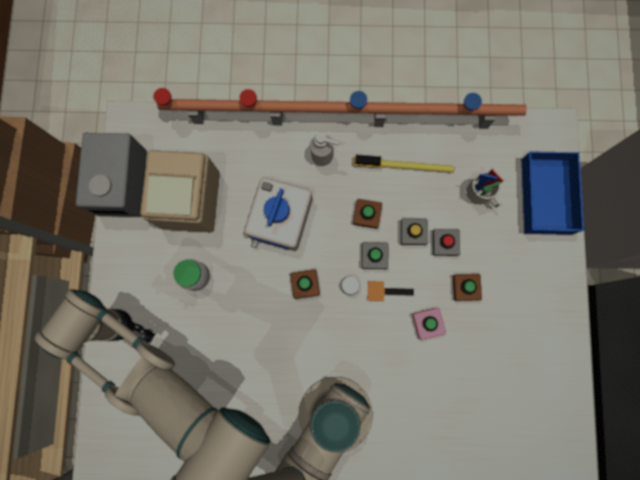

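Scene: the tank is at (400,280) and the cap bar runs (400,275)–(410,240). The grey boxes hold amber (231,270), green (284,255) and red (196,262). Candidates for green are grey (284,255), brown (283,290), brown (367,238), brown (192,230) and pink (241,210). The grey one is the right one. In the top view it is at (375,255), amber is at (414,231) and red at (447,241).

```bash
python3 - <<'E'
from h import *
for c in("scene","top"):
    d=img(c);P=cloud(d);I=d["image"].astype(int);hsv=cv2.cvtColor(d["image"],cv2.COLOR_RGB2HSV)
    H,S,V=[hsv[...,k].astype(int) for k in range(3)]
    near=np.hypot(P[...,0]-.577,P[...,1]-.177)<.075
    m=near&(H>100)&(H<130)&(S>110)&(P[...,2]>.1)
    q=P[m];print(c,"z pct",np.percentile(q[:,2],[5,50,95]).round(3))
    t=q[q[:,2]>q[:,2].max()-.016] if 0 else q[q[:,2]>np.percentile(q[:,2],98)-.01]
    (x,y),(a,b),_=cv2.minAreaRect(t[:,:2].astype(np.float32));u,s,vt=np.linalg.svd(t[:,:2]-t[:,:2].mean(0),full_matrices=False)
    print("bar",len(t),(x,y),(a,b),t.mean(0).round(4),"ang",np.degrees(np.arctan2(vt[0,1],vt[0,0])))
    # buttons
    for n,(lo,hi) in dict(red=(0,8),amber=(15,30),green=(45,85)).items():
        mm=((H>=lo)&(H<=hi)&(S>110)&(V>70)&(P[...,2]>.045)&(P[...,2]<.068)&(P[...,0]<.62)&(P[...,0]>.2)).astype(np.uint8)
        k,L,st,_=cv2.connectedComponentsWithStats(mm)
        for j in range(1,k):
            if st[j,4]>25: print(n,st[j].tolist(),np.median(P[L==j],0).round(4))
    save(d,c+"_crop.png",(150,170,450,330) if c=="scene" else (230,160,490,340),2.5)
E
```

```text
scene z pct [0.123 0.141 0.169]
bar 215 (0.5817471146583557, 0.178616464138031) (0.01198282279074192, 0.11021216958761215) [0.5873 0.1778 0.1677] ang -18.182283921757666
red [188, 253, 13, 10, 100] [ 0.5129 -0.3224  0.0565]
amber [222, 263, 14, 11, 111] [ 0.544  -0.2254  0.0561]
green [236, 202, 10, 6, 43] [ 0.2691 -0.2688  0.0566]
green [184, 222, 11, 7, 55] [ 0.3779 -0.3828  0.057 ]
green [361, 230, 11, 8, 67] [0.3791 0.0981 0.0567]
green [277, 247, 12, 8, 72] [ 0.4669 -0.108   0.0568]
green [276, 282, 13, 10, 98] [ 0.5956 -0.0854  0.057 ]
top z pct [0.133 0.141 0.17 ]
bar 141 (0.5770465135574341, 0.1795824021100998) (0.013137147761881351, 0.10348278284072876) [0.5749 0.1795 0.1673] ang 162.01508667539127
red [443, 235, 11, 11, 92] [ 0.5079 -0.3243  0.0539]
amber [410, 224, 12, 11, 91] [ 0.5384 -0.2269  0.0537]
green [363, 206, 11, 11, 81] [ 0.5923 -0.0872  0.0552]
green [370, 249, 11, 11, 82] [ 0.4631 -0.109   0.0546]
green [299, 278, 11, 11, 85] [0.3739 0.0975 0.055 ]
green [465, 281, 10, 11, 82] [ 0.3746 -0.3839  0.0552]
green [426, 318, 10, 11, 84] [ 0.2648 -0.2699  0.0552]
```

View pics/top_crop.png

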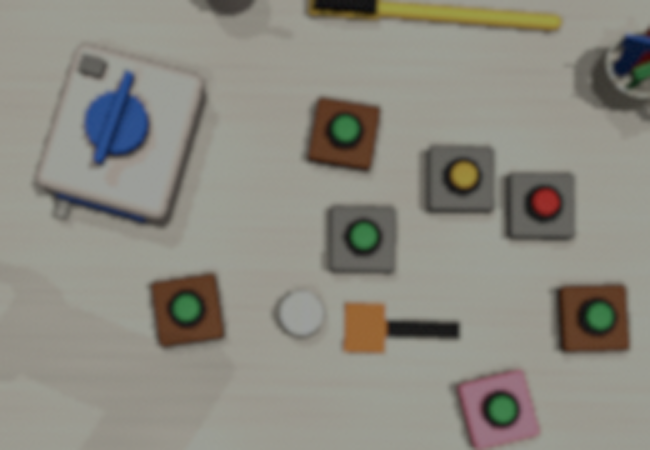

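The crop confirms it: grey-boxed green is at crop (363,237), amber at (463,176) and red at (545,203); the others sit on brown or pink boxes. The cap axis is at about (0.579, 0.179) and the bar lies at 162°.

>>> carry_out(delta_pos=[[-0.12,-0.045,0],[-0.24,-0.09,0],[-0.36,-0.135,0],[-0.48,-0.18,0],[-0.6,-0.22,0],[-0.7,-0.26,0],[-0.8,-0.3,0],[-0.8,-0.3,0]], turn=[[0,0,0],[0,0,0],[0,0,-0.1],[0,0,-0.23],[0,0,-0.23],[0,0,-0.23],[0,0,-0.23],[0,0,-0.23]], claw=[0.3,0.3,0.3,0.3,0.3,0.3,0.3,0.3])

```text
clock: 1.6
position: [0.4867, 0.2725, 0.2312]
ee_rot: [0.001, 0.161, 0.987, -0.001]
contact_force: [-1.0, 0.2, -0.2]
width: 0.0299
gripper_force: 0.0
```

```bash
cat >> h.py <<'E'
def go(target,yaw=None):
    p,r=rot();t=r.inv().apply(np.array(target)-p)
    x=r.as_matrix()[:,0];y0=np.degrees(np.arctan2(x[1],x[0]))
    print("pos",p.round(4),"yaw",y0.round(2),"shift/0.4",(t/.4).round(4),"turnz",None if yaw is None else round(-((yaw-y0+180)%360-180)/30,3))
    s=manip.get_state();print(round(s["clock"],2),"w",round(s["width"],4),"F",np.round(s["contact_force"],2),"M",np.round(s["moment"],3),"q",np.round(s["qpos"],2))
E
python3 -c "
from h import *
go([.579,.179,.231],162)"
```

```text
pos [0.4867 0.2725 0.2312] yaw 161.47 shift/0.4 [-0.293  -0.1482  0.0015] turnz -0.018
1.6 w 0.0299 F [-1.03  0.23 -0.21] M [-0.039  0.033  0.01 ] q [ 0.39  0.25  1.54 -0.    1.35 -0.86]
```

>>> carry_out(delta_pos=[[-0.15,-0.075,0],[-0.293,-0.148,0],[-0.293,-0.148,0],[-0.293,-0.148,0]], turn=[[0,0,-0.018],[0,0,-0.018],[0,0,-0.018],[0,0,-0.018]], claw=[0.3,0.3,0.3,0.3])

```text
clock: 2.0
position: [0.5784, 0.1811, 0.2308]
ee_rot: [0.001, 0.155, 0.988, -0.0]
contact_force: [0.8, -0.2, 0.8]
width: 0.0301
gripper_force: 0.0
```

```bash
python3 -c "
from h import *
go([.579,.179,.231],162)
d=img('scene');save(d,'s1.png',(310,160,490,330),3.5)"
```

```text
pos [0.5784 0.1811 0.2308] yaw 162.13 shift/0.4 [-0.0031 -0.0045 -0.0004] turnz 0.004
2.0 w 0.0301 F [ 0.79 -0.15  0.81] M [-0.008  0.073 -0.023] q [ 0.19  0.32  1.44 -0.    1.38 -1.07]
```

View pics/s1.png

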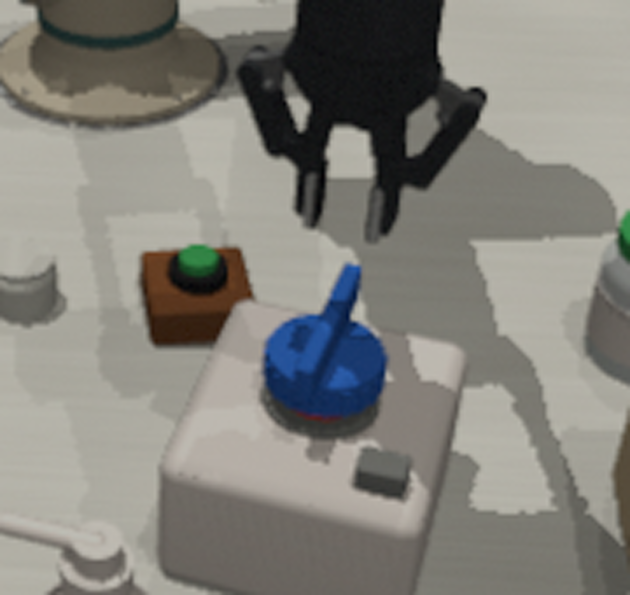

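The fingers sit above the bar, straddling it at crop (345,300), and the bar rides high with red neck showing under the skirt. I'm descending.

>>> carry_out(delta_pos=[[-0.003,-0.003,0.1],[-0.003,-0.003,0.18],[-0.003,-0.003,0.21],[-0.003,-0.003,0.21],[-0.003,-0.003,0.21]], turn=[[0,0,0],[0,0,0],[0,0,0],[0,0,0],[0,0,0]], claw=[0.3,0.3,0.3,0.3,0.3])

```text
clock: 2.55
position: [0.5768, 0.1831, 0.1486]
ee_rot: [0.001, 0.153, 0.988, 0.0]
contact_force: [-0.1, -0.1, 0.8]
width: 0.0299
gripper_force: 0.0
```

>>> carry_out(delta_pos=[[0,0,0],[0,0,0],[0,0,0],[0,0,0],[0,0,0]], turn=[[0,0,0],[0,0,0],[0,0,0],[0,0,0],[0,0,0]], claw=[0.45,0.55,0.6,0.6,0.6], force=20)

```text
clock: 3.05
position: [0.5765, 0.1821, 0.1476]
ee_rot: [0.0, 0.153, 0.988, 0.0]
contact_force: [0.4, 0.8, -0.6]
width: 0.0171
gripper_force: 0.0
```

```bash
python3 -c "
from h import *
go([.579,.179,.147],162)"
```

```text
pos [0.5765 0.1821 0.1476] yaw 162.35 shift/0.4 [-0.0083 -0.0056  0.0015] turnz 0.012
3.05 w 0.0171 F [ 0.39  0.77 -0.56] M [-0.054 -0.025 -0.026] q [ 0.19  0.38  1.57  0.    1.19 -1.07]
```

>>> carry_out(delta_pos=[[-0.006,-0.004,0],[-0.006,-0.004,0],[-0.006,-0.004,0],[-0.006,-0.004,0],[-0.006,-0.004,0],[-0.006,-0.004,0],[-0.006,-0.004,0]], turn=[[0,0,-0.2],[0,0,-0.4],[0,0,-0.6],[0,0,-0.8],[0,0,-1],[0,0,-1],[0,0,-1]], claw=[0.6,0.6,0.6,0.6,0.6,0.6,0.6])

```text
clock: 3.75
position: [0.5781, 0.1794, 0.1473]
ee_rot: [-0.0, -0.107, 0.994, -0.0]
contact_force: [-0.6, -2.3, 0.3]
width: 0.0171
gripper_force: 1.0
```

```bash
cat >> h.py <<'E'
def cap(c="scene"):
    d=img(c);P=cloud(d);hsv=cv2.cvtColor(d["image"],cv2.COLOR_RGB2HSV)
    H,S=hsv[...,0],hsv[...,1]
    m=(np.hypot(P[...,0]-.579,P[...,1]-.179)<.075)&(H>100)&(H<130)&(S>110)&(P[...,2]>.1)
    q=P[m];z=np.percentile(q[:,2],98);t=q[q[:,2]>z-.008]
    r=cv2.minAreaRect(t[:,:2].astype(np.float32));vt=np.linalg.svd(t[:,:2]-t[:,:2].mean(0),full_matrices=False)[2]
    print(c,"top z",z.round(4),"rect",np.round(r[0]+r[1],3),"ang",np.degrees(np.arctan2(vt[0,1],vt[0,0])).round(1)%180,len(t))
    return d
E
python3 -c "
from h import *
go([.579,.179,.147],192);cap();cap('top')"
```

```text
pos [0.5781 0.1794 0.1473] yaw -167.77 shift/0.4 [-0.002  -0.0014  0.0007] turnz 0.008
3.75 w 0.0171 F [-0.65 -2.32  0.27] M [-0.326  0.085 -0.083] q [ 0.19  0.38  1.57 -0.    1.2  -1.6 ]
scene top z 0.1701 rect [0.582 0.172 0.029 0.108] ang 178.1 180
top top z 0.2996 rect [0.543 0.173 0.003 0.03 ] ang 100.1 13
```

>>> carry_out(delta_pos=[[0,0,0],[0,0,0],[0,0,0],[0,0,0],[0,0,0],[0,0,0]], turn=[[0,0,-0.2],[0,0,-0.4],[0,0,-0.6],[0,0,-0.8],[0,0,-1],[0,0,-1]], claw=[0.6,0.6,0.6,0.6,0.6,0.6])

```text
clock: 4.45
position: [0.5781, 0.1792, 0.147]
ee_rot: [-0.0, -0.361, 0.933, -0.0]
contact_force: [0.5, -3.2, -1.5]
width: 0.0174
gripper_force: 1.4
```

```bash
python3 -c "
from h import *
go([.579,.179,.147],222);cap()"
```

```text
pos [0.5781 0.1792 0.147 ] yaw -137.7 shift/0.4 [-0.0013 -0.0019 -0.0001] turnz 0.01
4.45 w 0.0174 F [ 0.49 -3.21 -1.55] M [-0.439 -0.037 -0.096] q [ 0.19  0.38  1.57 -0.    1.2  -2.12]
scene top z 0.1696 rect [0.609 0.176 0.058 0.048] ang 43.4 140
```

>>> carry_out(delta_pos=[[0,0,0],[0,0,0],[0,0,0],[0,0,0],[0,0,0],[0,0,0]], turn=[[0,0,-0.2],[0,0,-0.4],[0,0,-0.6],[0,0,-0.8],[0,0,-0.9],[0,0,-0.9]], claw=[0.6,0.6,0.6,0.6,0.6,0.6])

```text
clock: 5.1
position: [0.5783, 0.1793, 0.1472]
ee_rot: [-0.0, -0.568, 0.823, -0.0]
contact_force: [0.7, -3.5, -1.2]
width: 0.0171
gripper_force: 1.6
```

```bash
python3 -c "
from h import *
go([.579,.179,.147],249);d=cap();save(d,'s2.png',(340,210,460,330),5)"
```

```text
pos [0.5783 0.1793 0.1472] yaw -110.78 shift/0.4 [ 0.0001 -0.0018  0.0004] turnz 0.007
5.1 w 0.0171 F [ 0.67 -3.45 -1.17] M [-0.599 -0.084 -0.049] q [ 0.19  0.38  1.57 -0.    1.2  -2.59]
scene top z 0.17 rect [0.581 0.18  0.077 0.083] ang 58.0 182
```

View pics/s2.png

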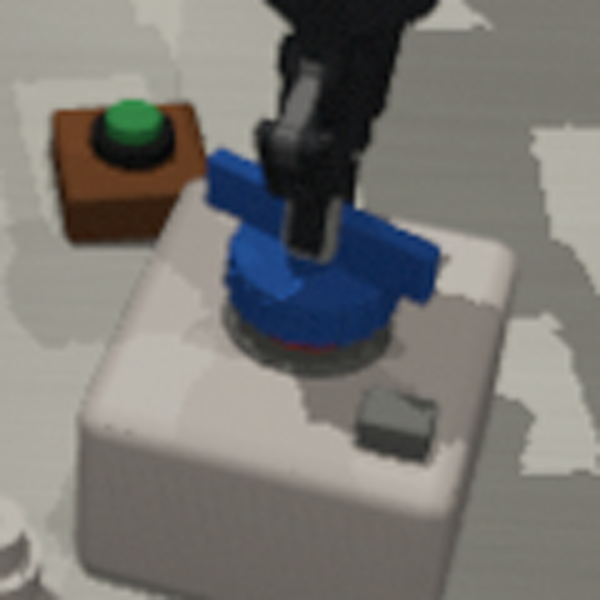

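The bar is at about 235°, spanning crop (215,175)–(435,280), and still high with red neck visible. Closing the fingers will align it with the tool at 249°, and opening them then releases it.

>>> carry_out(delta_pos=[[0,0,0],[0,0,0],[0,0,0],[0,0,0],[0,0,0],[0,0,0],[0,0,0],[0,0,0],[0,0,0]], turn=[[0,0,0],[0,0,0],[0,0,0],[0,0,0],[0,0,0],[0,0,0],[0,0,0],[0,0,0],[0,0,0]], claw=[0.7,0.75,0.75,0.75,0.5,0.4,0.4,0.4,0.4], force=20)

```text
clock: 6.05
position: [0.578, 0.1802, 0.1474]
ee_rot: [0.0, -0.569, 0.822, 0.0]
contact_force: [-0.6, 0.1, 0.1]
width: 0.0256
gripper_force: 0.0
```

```bash
python3 -c "
from h import *
go([.579,.179,.147],249);d=cap();save(d,'s3.png',(340,210,460,330),5)"
```

```text
pos [0.578  0.1802 0.1474] yaw -110.63 shift/0.4 [ 0.0019 -0.0033  0.0009] turnz 0.012
6.05 w 0.0256 F [-0.61  0.09  0.09] M [ 0.002  0.001 -0.017] q [ 0.19  0.38  1.57  0.    1.2  -2.59]
scene top z 0.1633 rect [0.581 0.18  0.073 0.087] ang 61.1 205
```

View pics/s3.png

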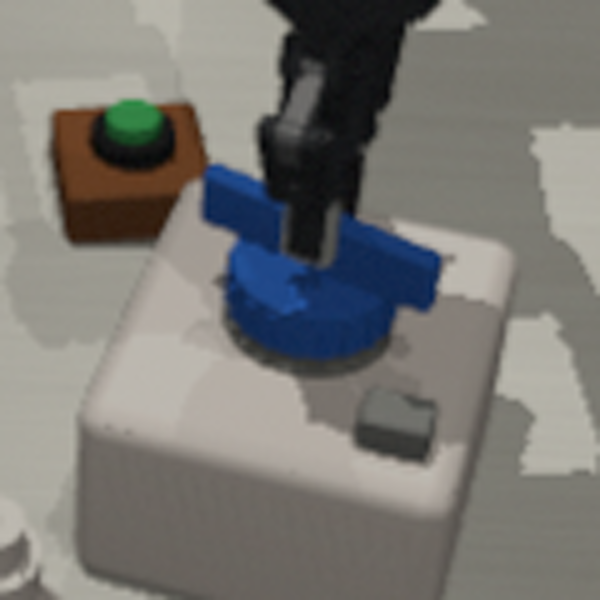

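The top of the bar fell from 0.170 to 0.163 and the red gap shrank (crop (310,355)), so the cap has dropped. I'm screwing it forward now.

>>> carry_out(delta_pos=[[0,0,0.013],[0,0,0.013],[0,0,0.013],[0,0,0.013],[0,0,0.013],[0,0,0.013],[0,0,0.013]], turn=[[0,0,0],[0,0,0.2],[0,0,0.4],[0,0,0.6],[0,0,0.8],[0,0,1],[0,0,1]], claw=[0.6,0.6,0.6,0.6,0.6,0.6,0.6])

```text
clock: 6.8
position: [0.5789, 0.1798, 0.1418]
ee_rot: [0.001, -0.337, 0.942, -0.0]
contact_force: [2.3, -0.5, -1.9]
width: 0.0174
gripper_force: 0.8
```

>>> carry_out(delta_pos=[[0,0,0],[0,0,0],[0,0,0],[0,0,0],[0,0,0],[0,0,0]], turn=[[0,0,0.2],[0,0,0.4],[0,0,0.6],[0,0,0.8],[0,0,1],[0,0,1]], claw=[0.6,0.6,0.6,0.6,0.6,0.6])

```text
clock: 7.4
position: [0.5789, 0.1795, 0.1419]
ee_rot: [0.001, -0.083, 0.997, -0.0]
contact_force: [2.4, -1.0, 0.2]
width: 0.0172
gripper_force: 1.0
```

>>> carry_out(delta_pos=[[0,0,0],[0,0,0],[0,0,0],[0,0,0],[0,0,0],[0,0,0]], turn=[[0,0,0.2],[0,0,0.4],[0,0,0.6],[0,0,0.8],[0,0,1],[0,0,1]], claw=[0.6,0.6,0.6,0.6,0.6,0.6])

```text
clock: 8.0
position: [0.5784, 0.1793, 0.1419]
ee_rot: [0.0, 0.177, 0.984, -0.0]
contact_force: [1.0, -1.5, -1.5]
width: 0.017
gripper_force: 0.9
```

```bash
python3 -c "
from h import *
go([.579,.179,.141],128);cap()"
```

```text
pos [0.5784 0.1793 0.1419] yaw 159.55 shift/0.4 [-0.0016 -0.0002  0.0023] turnz 1.052
8.0 w 0.017 F [ 0.97 -1.51 -1.48] M [-0.312 -0.144 -0.009] q [ 0.19  0.38  1.58 -0.    1.18 -1.03]
scene top z 0.1635 rect [0.581 0.18  0.015 0.111] ang 172.6 207
```

>>> carry_out(delta_pos=[[0,0,0],[0,0,0],[0,0,0],[0,0,0],[0,0,0],[0,0,0]], turn=[[0,0,0.2],[0,0,0.4],[0,0,0.6],[0,0,0.8],[0,0,1],[0,0,1]], claw=[0.6,0.6,0.6,0.6,0.6,0.6])

```text
clock: 8.65
position: [0.5776, 0.1798, 0.1418]
ee_rot: [-0.001, 0.426, 0.905, -0.0]
contact_force: [0.8, -0.3, -1.7]
width: 0.017
gripper_force: 0.8
```

```bash
python3 -c "
from h import *
go([.579,.179,.141],128);d=cap();save(d,'s4.png',(340,210,460,330),5)"
```

```text
pos [0.5776 0.1798 0.1418] yaw 129.55 shift/0.4 [-0.0037  0.0014  0.0019] turnz 0.052
8.65 w 0.017 F [ 0.76 -0.33 -1.69] M [-0.15  -0.017  0.052] q [ 0.19  0.38  1.58  0.    1.18 -0.5 ]
scene top z 0.1619 rect [0.588 0.191 0.05  0.109] ang 138.9 139
```

View pics/s4.png

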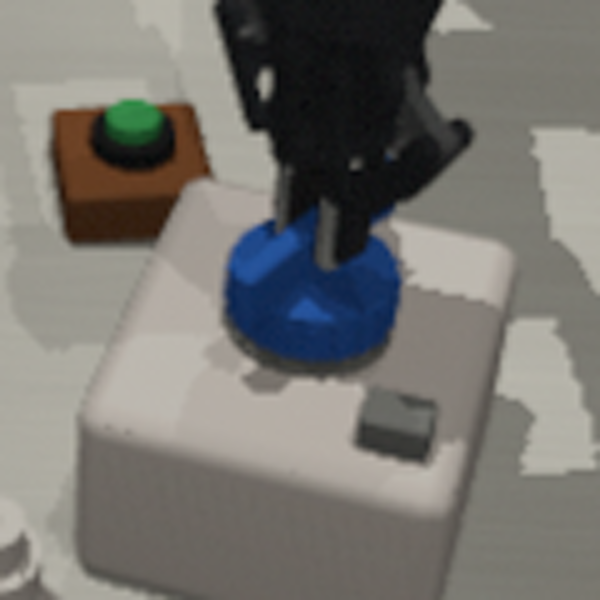

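The cap is lower and the bar is at about 143°, not yet at its stop. I'm going on and watching the moment.

>>> carry_out(delta_pos=[[0,0,0],[0,0,0],[0,0,0],[0,0,0],[0,0,0]], turn=[[0,0,0.2],[0,0,0.4],[0,0,0.6],[0,0,0.8],[0,0,0.8]], claw=[0.6,0.6,0.6,0.6,0.6])

```text
clock: 9.2
position: [0.5777, 0.1803, 0.1419]
ee_rot: [-0.001, 0.605, 0.796, 0.0]
contact_force: [0.3, -0.0, -1.1]
width: 0.0169
gripper_force: 0.8
```

```bash
python3 -c "
from h import *
go([.579,.179,.141],128);cap()"
```

```text
pos [0.5777 0.1803 0.1419] yaw 105.56 shift/0.4 [-0.004   0.0022  0.0022] turnz -0.748
9.2 w 0.0169 F [ 0.33 -0.04 -1.11] M [ 0.062 -0.068  0.027] q [ 0.19  0.38  1.58  0.    1.18 -0.08]
scene top z 0.1611 rect [0.581 0.179 0.08  0.082] ang 115.7 174
```

>>> carry_out(delta_pos=[[0,0,0],[0,0,0],[0,0,0],[0,0,0],[0,0,0]], turn=[[0,0,0.2],[0,0,0.4],[0,0,0.6],[0,0,0.7],[0,0,0.7]], claw=[0.6,0.6,0.6,0.6,0.6])

```text
clock: 9.75
position: [0.5782, 0.1804, 0.1421]
ee_rot: [-0.0, 0.74, 0.673, 0.0]
contact_force: [0.8, 0.4, -1.7]
width: 0.017
gripper_force: 1.9
```

```bash
python3 -c "
from h import *
go([.579,.179,.141],84);cap()"
```

```text
pos [0.5782 0.1804 0.1421] yaw 84.56 shift/0.4 [-0.0033  0.0024  0.0027] turnz 0.019
9.75 w 0.017 F [ 0.76  0.44 -1.74] M [ 0.199 -0.168  0.048] q [0.19 0.38 1.58 0.   1.18 0.28]
scene top z 0.1599 rect [0.598 0.182 0.047 0.107] ang 97.6 215
```

>>> carry_out(delta_pos=[[0,0,0],[0,0,0],[0,0,0],[0,0,0]], turn=[[0,0,0.2],[0,0,0.4],[0,0,0.5],[0,0,0.5]], claw=[0.6,0.6,0.6,0.6])

```text
clock: 10.2
position: [0.5783, 0.1804, 0.1419]
ee_rot: [-0.0, 0.821, 0.571, 0.0]
contact_force: [2.6, 1.5, -2.8]
width: 0.0171
gripper_force: 35.3
```

```bash
python3 -c "
from h import *
go([.579,.179,.141],70);cap()"
```

```text
pos [0.5783 0.1804 0.1419] yaw 69.68 shift/0.4 [-0.0027  0.0028  0.0023] turnz -0.011
10.2 w 0.0171 F [ 2.62  1.53 -2.81] M [ 0.366 -0.3    1.183] q [0.19 0.38 1.58 0.   1.18 0.54]
scene top z 0.1595 rect [0.595 0.18  0.042 0.106] ang 89.8 228
```

The moment jumped to 1.2 N m, so the cap is at its stop. I'm easing off, opening and rising.

>>> carry_out(delta_pos=[[0,0,0],[0,0,0],[0,0,0],[0,0,0],[0,0,-0.1],[0,0,-0.2],[0,0,-0.25],[0,0,-0.25]], turn=[[0,0,-0.2],[0,0,-0.45],[0,0,-0.45],[0,0,-0.45],[0,0,-0.45],[0,0,-0.45],[0,0,-0.45],[0,0,-0.45]], claw=[0.6,0.3,0.1,0.1,0.1,0.1,0.1,0.1])

```text
clock: 11.05
position: [0.58, 0.1801, 0.2462]
ee_rot: [0.002, 0.75, 0.661, 0.003]
contact_force: [-0.1, 0.1, 0.2]
width: 0.0386
gripper_force: 0.0
```

```bash
python3 -c "
from h import *
go([.541,-.226,.241],84);d=cap();cap('top');save(d,'s5.png',(340,210,460,330),5)"
```

```text
pos [0.58   0.1801 0.2462] yaw 82.76 shift/0.4 [-1.0196  0.0311  0.0108] turnz -0.041
11.05 w 0.0386 F [-0.14  0.14  0.24] M [-0.031 -0.004  0.046] q [0.19 0.31 1.41 0.   1.41 0.31]
scene top z 0.158 rect [0.587 0.18  0.107 0.027] ang 90.5 291
top top z 0.3818 rect [0.549 0.156 0.001 0.006] ang 123.2 7
```

View pics/s5.png

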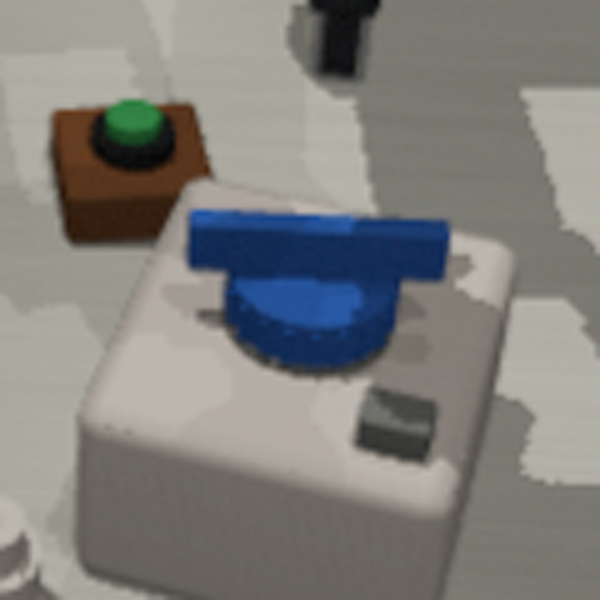

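The skirt is down on the collar with no red showing, and the bar top reads 0.158 against 0.170 on the crest: the cap is home. On to amber with shut fingers.

>>> carry_out(delta_pos=[[-0.12,0.003,0],[-0.24,0.007,0],[-0.36,0.01,0],[-0.48,0.013,0],[-0.6,0.017,0],[-0.72,0.02,0],[-0.84,0.025,0],[-0.95,0.03,0],[-1,0.031,0.01],[-1,0.031,0.01],[-1,0.031,0.01]], turn=[[0,0,0],[0,0,0],[0,0,0],[0,0,0],[0,0,0],[0,0,0],[0,0,0],[0,0,0],[0,0,0],[0,0,0],[0,0,0]], claw=[1,1,1,1,1,1,1,1,1,1,1])

```text
clock: 12.25
position: [0.5397, -0.218, 0.2362]
ee_rot: [-0.002, 0.75, 0.661, -0.0]
contact_force: [-0.3, 0.2, -0.7]
width: 0.0
gripper_force: 0.0
```

```bash
python3 -c "
from h import *
go([.541,-.226,.09],84)"
```

```text
pos [ 0.5397 -0.218   0.2362] yaw 82.76 shift/0.4 [-0.0202  0.0069  0.3654] turnz -0.041
12.25 w 0.0 F [-0.3   0.16 -0.66] M [ 0.018 -0.001  0.004] q [-0.5   0.29  1.48  0.    1.38 -0.38]
```

>>> carry_out(delta_pos=[[-0.02,0.007,0.12],[-0.02,0.007,0.24],[-0.02,0.007,0.34],[-0.02,0.007,0.37],[-0.02,0.007,0.37],[-0.02,0.007,0.37]], turn=[[0,0,0],[0,0,0],[0,0,0],[0,0,0],[0,0,0],[0,0,0]], claw=[1,1,1,1,1,1])

```text
clock: 12.85
position: [0.5439, -0.2267, 0.0917]
ee_rot: [0.001, 0.749, 0.662, 0.001]
contact_force: [0.5, -0.3, 1.0]
width: 0.0002
gripper_force: 0.0
```

```bash
python3 -c "
from h import *
go([.541,-.226,.05],84);d=img('scene');save(d,'s6.png',(160,200,320,320),5)"
```

```text
pos [ 0.5439 -0.2267  0.0917] yaw 82.91 shift/0.4 [ 0.0009 -0.0078  0.1041] turnz -0.036
12.85 w 0.0002 F [ 0.54 -0.31  1.02] M [-0.004 -0.054  0.048] q [-0.51  0.4   1.68  0.    1.05 -0.39]
```

View pics/s6.png

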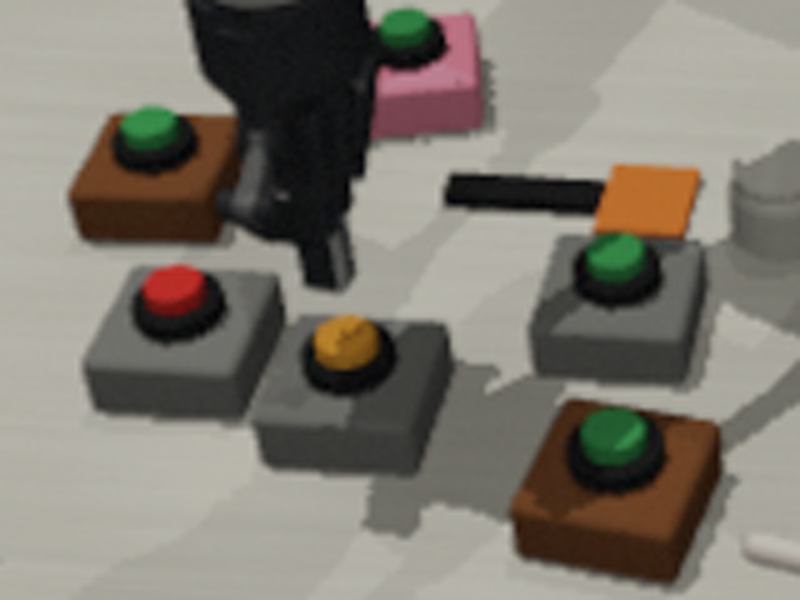

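The tip (crop (340,280)) is above the amber button (345,340) and clear of red (175,290). Pressing.

>>> carry_out(delta_pos=[[0,-0.005,0.06],[0,-0.005,0.085],[0,-0.005,0.095],[0,-0.005,0.102],[0,-0.005,0.102],[0,-0.005,0.102]], turn=[[0,0,0],[0,0,0],[0,0,0],[0,0,0],[0,0,0],[0,0,0]], claw=[1,1,1,1,1,1])

```text
clock: 13.5
position: [0.541, -0.2267, 0.051]
ee_rot: [0.001, 0.75, 0.662, 0.0]
contact_force: [-2.0, 1.3, 5.9]
width: -0.0002
gripper_force: 3.0
```

>>> carry_out(delta_pos=[[0,0,0.004],[0,0,0.007],[0,0,0.007]], turn=[[0,0,0],[0,0,0],[0,0,0]], claw=[1,1,1])

```text
clock: 13.8
position: [0.5411, -0.2267, 0.0508]
ee_rot: [0.001, 0.75, 0.662, 0.001]
contact_force: [-6.1, 2.5, 21.4]
width: -0.0001
gripper_force: 10.4
```

Bottomed out at 21 N. Now up and over to green.

>>> carry_out(delta_pos=[[0,0,-0.05],[0,0,-0.15],[0,0,-0.2],[0,0,-0.2]], turn=[[0,0,0],[0,0,0],[0,0,0],[0,0,0]], claw=[1,1,1,1])

```text
clock: 14.2
position: [0.5433, -0.2281, 0.1309]
ee_rot: [0.004, 0.75, 0.662, 0.002]
contact_force: [0.1, -0.2, -1.0]
width: 0.0004
gripper_force: 0.0
```

```bash
python3 -c "
from h import *
go([.465,-.1085,.13],84)"
```

```text
pos [ 0.5433 -0.2281  0.1309] yaw 82.86 shift/0.4 [ 0.2724 -0.2314 -0.0007] turnz -0.038
14.2 w 0.0004 F [ 0.06 -0.25 -0.98] M [-0.017 -0.03  -0.013] q [-0.52  0.36  1.64  0.    1.13 -0.39]
```

>>> carry_out(delta_pos=[[0.08,-0.07,0],[0.16,-0.14,0],[0.23,-0.2,0],[0.272,-0.231,0],[0.272,-0.231,0],[0.272,-0.231,0.05],[0.272,-0.231,0.09],[0.272,-0.231,0.09],[0.272,-0.231,0.09]], turn=[[0,0,0],[0,0,0],[0,0,0],[0,0,0],[0,0,0],[0,0,0],[0,0,0],[0,0,0],[0,0,0]], claw=[1,1,1,1,1,1,1,1,1])

```text
clock: 15.1
position: [0.4635, -0.1081, 0.0904]
ee_rot: [0.0, 0.75, 0.662, 0.0]
contact_force: [-0.6, -0.1, 0.3]
width: -0.0002
gripper_force: 0.0
```

```bash
python3 -c "
from h import *
go([.465,-.1085,.051],84);d=img('scene');save(d,'s7.png',(160,200,320,320),5)"
```

```text
pos [ 0.4635 -0.1081  0.0904] yaw 82.83 shift/0.4 [-0.0004  0.0038  0.0986] turnz -0.039
15.1 w -0.0002 F [-0.56 -0.09  0.34] M [-0.079 -0.005 -0.032] q [-0.38  0.26  1.92 -0.    0.96 -0.25]
```

View pics/s7.png

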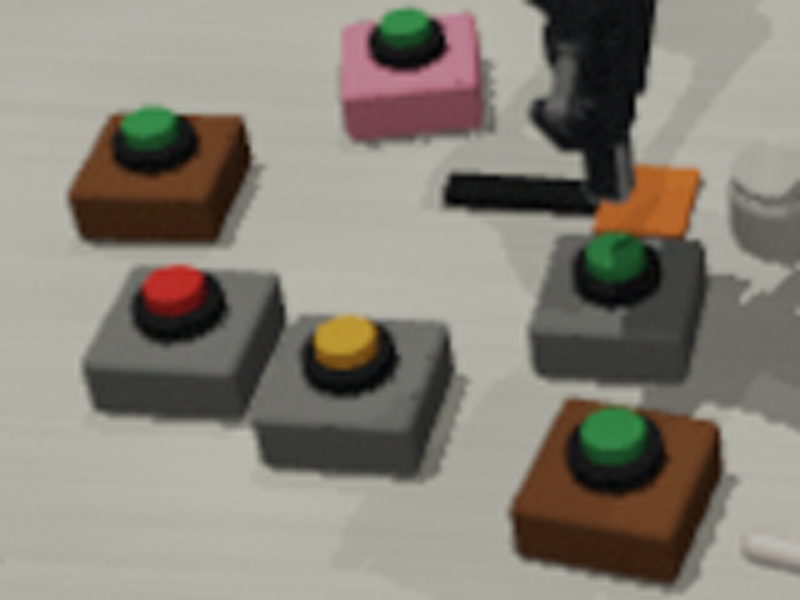

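The amber button is up again (345,340), and the tip (610,190) is above the green button on the grey box (615,258). Pressing.

>>> carry_out(delta_pos=[[0,0.003,0.06],[0,0.003,0.085],[0,0.003,0.095],[0,0.003,0.102],[0,0.003,0.106],[0,0.003,0.106],[0,0.003,0.106]], turn=[[0,0,0],[0,0,0],[0,0,0],[0,0,0],[0,0,0],[0,0,0],[0,0,0]], claw=[1,1,1,1,1,1,1])

```text
clock: 15.85
position: [0.4641, -0.1077, 0.0508]
ee_rot: [0.001, 0.75, 0.662, 0.0]
contact_force: [-4.4, 0.2, 17.9]
width: 0.0002
gripper_force: 9.0
```

>>> carry_out(delta_pos=[[0,0,-0.06],[0,0,-0.16],[0,0,-0.26],[0,0,-0.36],[0,0,-0.4],[0,0,-0.4],[0,0,-0.4]], turn=[[0,0,0],[0,0,0],[0,0,0],[0,0,0],[0,0,0],[0,0,0],[0,0,0]], claw=[1,1,1,1,1,1,1])

```text
clock: 16.55
position: [0.4632, -0.1071, 0.2079]
ee_rot: [-0.0, 0.75, 0.662, 0.0]
contact_force: [-0.8, 0.1, 0.5]
width: 0.0002
gripper_force: 0.0
```

```bash
python3 -c "
from h import *
go([.465,-.1085,.2]);d=cap()
P=cloud(d)
for u,v in((195,258),(229,268),(283,252)): print(P[v,u].round(4))
print(manip.sign_off())"
```

```text
pos [ 0.4632 -0.1071  0.2079] yaw 82.86 shift/0.4 [-0.0029  0.0049  0.0198] turnz None
16.55 w 0.0002 F [-0.76  0.12  0.46] M [0.009 0.024 0.051] q [-0.37  0.14  1.74  0.    1.26 -0.25]
scene top z 0.1582 rect [0.58  0.179 0.016 0.106] ang 90.7 282
[ 0.5169 -0.318   0.0583]
[ 0.5437 -0.2245  0.0561]
[ 0.4735 -0.1057  0.0566]
the job is handed in; nothing more can be done
None
```

The job is handed in at about 16.6 s: the cap dropped into its thread and was screwed home to its stop, amber and then green were pressed fully and came back up, and red and the loose things were never approached; the hand-in returned no verdict.

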